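Isolate and bleed the gauge branch of the bench air manifold

ROBOT

A 7-joint arm with a two-finger parallel gripper is mounted at the origin on the work surface. World frame = base frame: x ahead of the robot, y to its left, z up, the work surface at z = 0. Lengths are in m, angles in rad, forces in N, time in s.
With the tool pointing down it reaches from about 0.425 to 0.875 m from the base axis. Payload 4.7 kg.
Tool frame: the origin (TCP) lies at the very end of the fingers, on their centre line; the grasp point (between the pads) lies 19 mm behind it; z points along the fingers, y is the line along which they close (so a half turn about z gives the same grasp; the last joint's range is limited). The gripper opens to 87 mm and grips with 3 to 60 N. Pads are 19 mm wide; open, the fingers measure 117 mm over their backs; the gripper's body (75 mm by 190 mm) begins 51 mm behind the grasp point.
Start: joints at [1.362, 0.321, -0.07, 1.45, 0.023, 1.371, -0.057], TCP at [0.144, -0.634, 0.223] pointing down, gripper open.
Joint ranges: [-2.86, 2.86], [-0.3, 2.09], [-1.38, 1.24], [0.06, 2.45], [-1.56, 4.7], [0.09, 2.05], [-2.69, 2.69]. Speed limits (rad/s): [2.57, 2.57, 3.14, 3.14, 3.14, 3.14, 3.14].

INTERFACE

Orientations are given as a rotation vector (axis times angle).
In Python, from bench import ctrl, get_image, job gives the robot as it stands.
- The arm moves only by the shell command python3 -m crank 'ROWS' [FORCE]. ROWS is JSON, a list that holds one entry, the list of rows, each a list of 5 numbers: the shift along the tool's x, y, z in mm, then the turn about the tool's z in rad, then the closure, from -1 (fully open) to 1 (shut), so that 0 is half open. A call has 1 to 10 rows; each row shifts and turns the commanded pose from where the row before left it, along the tool's axes as they then stand; what a row does not reach is not made up. A row lasts 1/12 s, in which the tool goes at most 41.7 mm and 7.16 degrees, less where a joint would pass 70% of its speed; a pose out of reach is approached as far as the arm can. A call with a gripper value outside its range is refused whole. The fingers move at their own pace and stop on an object; FORCE is the grip in N (left out, the last holds). Time passes only in rows, so rows that do not move let the fingers close. It gives the time, the measured TCP pose, the force, the opening and the grip force at its end, in the units of the state.
- ctrl.get_state(): the state, without advancing time (a new reading comes with each control period).
- get_image(name): name is "scene" or "top"; returns a dict with "pixels" (420x560x3 uint8, red, green, blue), "fx", "fy", "cx", "cy" (pixels), "T" (4x4, takes a point from camera to world coordinates). Camera axes: x right, y down, z forward; pixel columns grow to the right and rows downward; lengths in m; the calibration is good to about 2 mm. A picture is of the moment at which its call begins. There is no depth.
- job.close_job(): hands the job in; it is judged then, once.
The state is a dict: "time": time; "joint_positions": joint angles; "qd": joint speeds; "joint_torque": joint torques, N m; "position": TCP position; "tool_rot": TCP orientation; "ft_force": force on the tool from outside, world axes, zero at the start; "torque": the same for the moment, N m; "grip_width": opening from 0.0 (shut) to 1.0 (fully open); "grip_force": force on a finger pad.
Only numpy, scipy, OpenCV 4.12 (cv2) and the standard library are available. Lean on these libraries where they do the work, as an engineer would, in place of code of your own. Each camera call takes 0.05 s, during which the arm holds its last target. There are 200 camera calls.

TASK

Take the pressure off the air branch that ends in the round gauge: swing the long lever of its ball valve shut, across the pipe, until you feel it come up against its stop, and lean on it there for about half a second with some 20 N so that it seats. Only then swing the small bleed cock on the same branch fully open, right to its stop. Push the levers, but do not strain them (never more than 40 N); leave the other two branches and everything else on the bench as they are.

Things in the scene. Friction and masses are not known exactly. Their poses are not given: they have to be found in the camera images.
- gauge_main_lever (a joint): long lever of the ball valve on the branch with the round gauge. 0 rad at its open stop (along the pipe, pointing to the header); grows clockwise from above; shut (across the pipe) is about a quarter turn on, its hard stop somewhere from 1.45 to 1.72, unknown: feel for it. Stays where left. Turns with 0.55 N m (7 to 8 N at the grip point); at the stop the force rises steeply. Over 40 N on it, squeezing included, strains it
- gauge_main_pivot (a point): point on the vertical pivot axis of that long lever, at the height of the middle of its sleeve (110 mm above the bench)
- gauge_main_grip (a point): point in the middle of the sleeve of that long lever, 75 mm out from the pivot axis; the sleeve is 18 mm wide, 10 mm high (105 to 115 mm above the bench) and runs from 43 to 95 mm out. Nothing under the swing of the sleeve stands higher than 79 mm. Its x axis points outward along the lever, z up
- gauge_bleed_lever (a joint): small lever of the bleed cock beside the tee of the same branch. 0 rad shut (along the pipe, pointing back to the robot); grows clockwise from above; open (pointing out sideways to the left, away from the pipe) is about a quarter turn on, its hard stop somewhere from 1.45 to 1.72, unknown: feel for it. Stays where left. Turns with 0.18 N m (5 N at the grip point). Over 40 N on it, squeezing included, strains it
- gauge_bleed_pivot (a point): point on the vertical pivot axis of the bleed lever, at its mid height (95 mm above the bench); it lies about 70 mm from the ball valve's pivot towards the robot and 45 mm to the left of the branch pipe
- gauge_bleed_grip (a point): point in the bleed lever, 36 mm out from its pivot axis; the lever is a bar 9 mm wide, 8 mm high (91 to 99 mm above the bench), its end 44 mm out. The tee and pipe beside it reach up to 74 mm. Its x axis points from the lever's end inward to the pivot, z up
- gauge_dial (a point): centre of the glass of the round pressure gauge, 50 mm across, dial up, 108 mm above the bench, at the robot end of the branch (105 mm from the bleed tee)
- manifold: steel header pipe (27 mm) on saddles, centre 60 mm up. Origin on the bench under the middle ball valve, header 100 mm beyond it along x. Three like branches run from it towards the robot at -150, 0, +150 mm along y, in changing order; each has a ball valve with long lever, then a tee with bleed cock, and ends in a gauge, a quick coupler or a bronze silencer
- coupler_main_grip (a point): grip point of the long lever on the branch that ends in the quick coupler, built like the same lever of the gauge branch; to be left alone
- coupler_bleed_grip (a point): grip point of the small bleed lever on the branch that ends in the quick coupler, built like the same lever of the gauge branch; to be left alone
- silencer_main_grip (a point): grip point of the long lever on the branch that ends in the bronze silencer, built like the same lever of the gauge branch; to be left alone
- silencer_bleed_grip (a point): grip point of the small bleed lever on the branch that ends in the bronze silencer, built like the same lever of the gauge branch; to be left alone
- tall_mould: tall banded plaster casting mould, 90 mm square at the top, 135 mm high; loose, to be left alone; origin at the centre of its underside
- short_mould: shorter banded plaster mould, 80 mm square at the top, 105 mm high; loose, to be left alone; origin at the centre of its underside
- water_bottle: clear plastic bottle, 72 mm across, 220 mm high; loose, to be left alone; origin at the centre of its underside
- scraper: scraper with a wooden handle, 200 mm long, lying flat; loose, to be left alone; origin under its middle, x along it towards its head
- mallet: hammer with a wooden handle, 240 mm long, lying flat; loose, to be left alone; origin under its middle, x along it towards its head
- spanner: steel combination spanner, 150 mm long, lying on the bench between two branches; loose, to be left alone; origin under its middle, x along it towards its head
- spare_nipple: spare brass pipe nipple, 26 mm across, 34 mm high, standing between two branches; loose, to be left alone; origin at the centre of its underside

How it is judged:
By the outcome, as a careful person would: the job done as asked, in the order asked, and still so for the second after the job is handed in, with the robot touching nothing.
It also fails if it takes over 72 s, if anything falls off the work surface, if the arm or the gripper's body presses on something with over 40 N, if the wrist force passes 120 N, or if a joint passes its speed limit or range.

## Working session

There is one attempt and no reset: what is moved stays moved. The work goes in short steps, Python scripts to look and compute and a shell command to move; the robot and the scene stay as the last step left them, time stands still between calls to the robot, and variables do not carry over. Pictures are saved under pics/ and viewed, at most 10 in all, crops included, and the job is handed in when it is done.

```bash
mkdir -p pics
python3 - <<'E'
from bench import ctrl,get_image
import cv2
for n in("scene","top"):
    r=get_image(n); cv2.imwrite(f"pics/{n}0.png",cv2.resize(r["pixels"][:,:,::-1],(800,600),interpolation=cv2.INTER_CUBIC))
    print(n,r["fx"],r["fy"],r["cx"],r["cy"],r["T"])
s=ctrl.get_state(); print(s)
E
```

```text
scene 477.1644278789517 477.1644278789517 279.46695952878076 203.78565187610542 [[ 0.8074401   0.49601625 -0.31938747  0.84399613]
 [ 0.58980065 -0.69086914  0.41813279 -0.52982244]
 [-0.01325429 -0.52599212 -0.85038616  1.1299067 ]
 [ 0.          0.          0.          1.        ]]
top 400.36413968343714 400.36413968343714 275.72992519385343 207.7938100703041 [[-0.0245293  -0.9925532   0.11931663  0.3278133 ]
 [-0.99931675  0.02764536  0.02453091 -0.02139267]
 [-0.02764679 -0.11863338 -0.99255316  1.27355608]
 [ 0.          0.          0.          1.        ]]
{'time': 0.1, 'joint_positions': array([ 1.36208977,  0.32175856, -0.07010062,  1.45152958,  0.02256594,
        1.37082491, -0.05690411]), 'qd': array([-0.00074772, -0.00226635, -0.00015249, -0.0036853 ,  0.00031499,
        0.00125293, -0.00113456]), 'joint_torque': array([-2.74800709e-05, -4.92570913e+01, -4.05625524e-01, -3.13400245e+01,
       -6.41582930e-02,  3.94450827e-02,  7.95676988e-05]), 'position': array([ 0.14349355, -0.63345514,  0.22157648]), 'tool_rot': array([-3.12040723e+00, -3.49118662e-01,  3.88395836e-04]), 'ft_force': array([-0.28536077, -1.10862003, -0.17912912]), 'torque': array([ 0.05002541, -0.04189164,  0.03922166]), 'grip_force': 0.0, 'grip_width': 1.0035538232348868}
```

View pics/scene0.png

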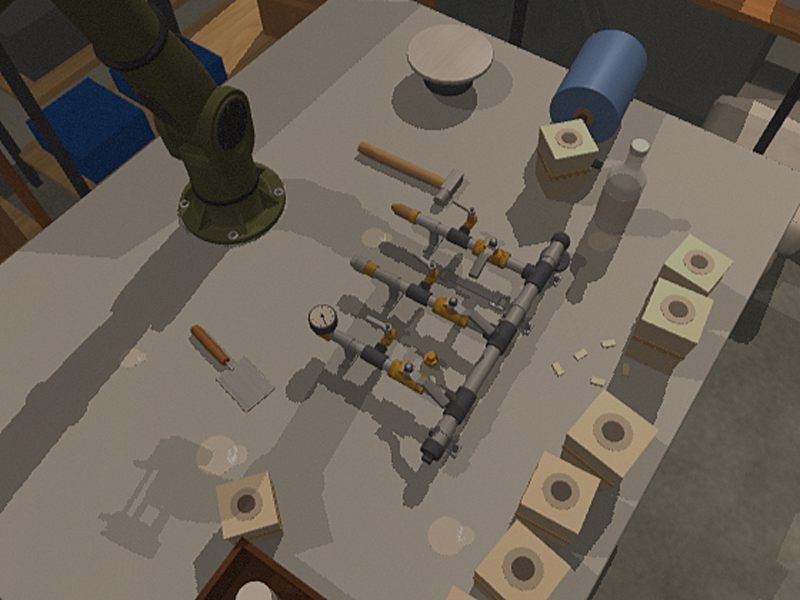

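View pics/top0.png

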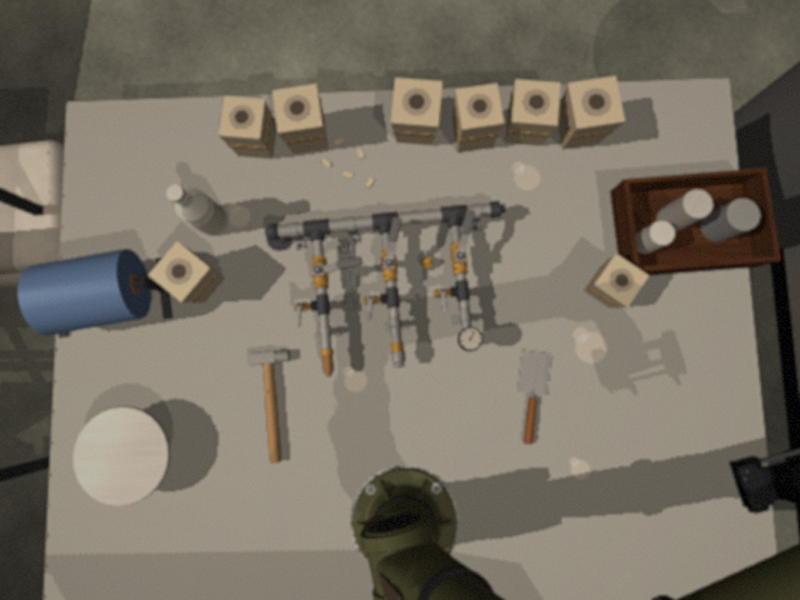

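The gauge branch is the rightmost one in the top view: dial at (470,338), ball valve at about (459,262). In the scene view the dial is at (322,319). I'll crop both more closely.

Run:
```python
from bench import get_image
import cv2,numpy as np
def crop(n,x,y,w,h,k):
    p=get_image(n)["pixels"][y:y+h,x:x+w,::-1]
    return cv2.resize(p,None,fx=k,fy=k,interpolation=cv2.INTER_CUBIC)
cv2.imwrite("pics/sc1.png",crop("scene",205,205,130,100,6))
cv2.imwrite("pics/tp1.png",crop("top",260,140,100,110,5))
```

```text
(no output)
```

View pics/sc1.png

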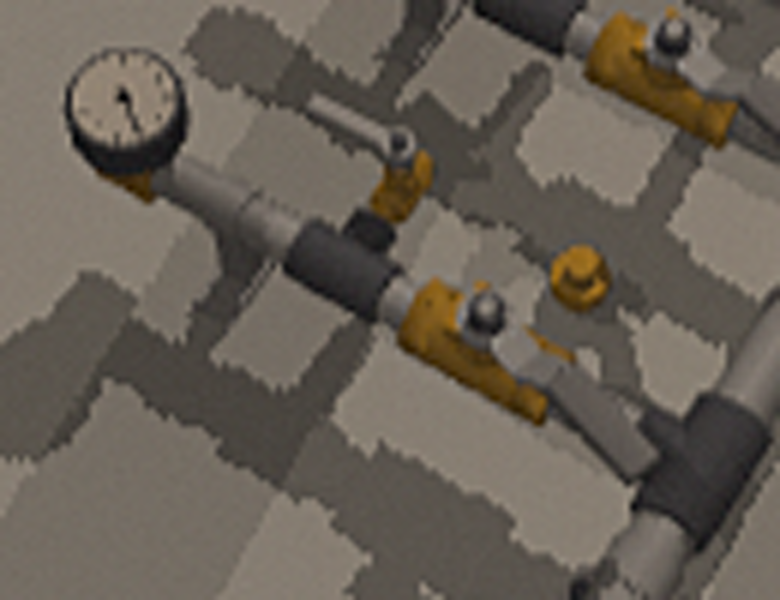

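View pics/tp1.png

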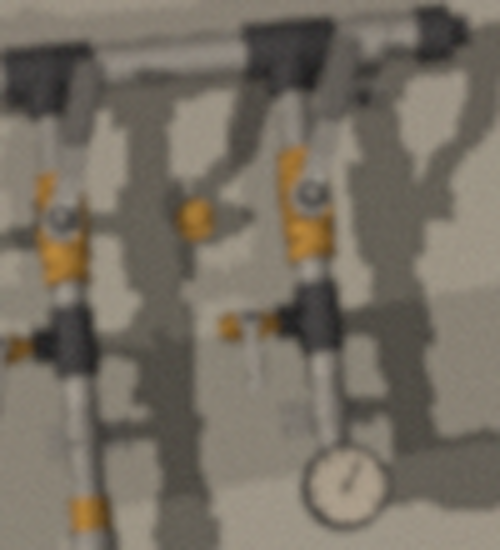

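The scene crop shows the main pivot nut at (486,308), the lever end at (638,460), the bleed pivot nut at (400,143), the bleed end at (314,103) and the dial at (124,98). In the top crop these are the nut at (311,195), lever end at (340,38), bleed nut at (250,318), bleed end at (256,383) and dial at (345,485).

```bash
cat > h.py <<'E'
from bench import get_image
import numpy as np
C={n:get_image(n) for n in("scene","top")}
def ray(n,u,v):
    c=C[n];T=np.array(c["T"]);d=T[:3,:3]@[(u-c["cx"])/c["fx"],(v-c["cy"])/c["fy"],1]
    return T[:3,3],d/np.linalg.norm(d)
def atz(n,u,v,z):
    o,d=ray(n,u,v);return o+d*(z-o[2])/d[2]
def tri(a,b):
    A=0;B=0
    for o,d in(ray("scene",*a),ray("top",*b)):
        P=np.eye(3)-np.outer(d,d);A=A+P;B=B+P@o
    return np.linalg.solve(A,B)
def sc(x,y):return 205+(x+.5)/6-.5,205+(y+.5)/6-.5
def tp(x,y):return 260+(x+.5)/5-.5,140+(y+.5)/5-.5
E
python3 - <<'E'
from h import *
np.set_printoptions(precision=4,suppress=True)
for n,a,b,z in[("nut",(486,308),(311,195),.12),("end",(638,460),(340,38),.113),("bnut",(400,143),(250,318),.102),("bend",(314,103),(256,383),.097),("dial",(124,98),(345,485),.108)]:
    print(n,tri(sc(*a),tp(*b)),atz("scene",*sc(*a),z),atz("top",*tp(*b),z))
E
```

```text
nut [ 0.5535 -0.1314  0.096 ] [ 0.5606 -0.1403  0.12  ] [ 0.5485 -0.1295  0.12  ]
end [ 0.6432 -0.1527  0.1096] [ 0.6424 -0.1554  0.113 ] [ 0.6438 -0.1509  0.113 ]
bnut [ 0.4809 -0.0921  0.0967] [ 0.4835 -0.0936  0.102 ] [ 0.4795 -0.0925  0.102 ]
bend [ 0.4411 -0.0957  0.0948] [ 0.4415 -0.0971  0.097 ] [ 0.4414 -0.095   0.097 ]
dial [ 0.3796 -0.1442  0.1049] [ 0.3808 -0.1455  0.108 ] [ 0.3796 -0.1437  0.108 ]
```

```bash
cat > g.py <<'E'
import sys,numpy as np
from bench import ctrl
from scipy.spatial.transform import Rotation as R
np.set_printoptions(precision=4,suppress=True)
P=np.array([.5535,-.1314]);B=np.array([.4809,-.0921])
def st():
    s=ctrl.get_state();M=R.from_rotvec(s["tool_rot"]).as_matrix();p=s["position"]
    print("t",round(s["time"],2),"p",p,"xang",round(np.degrees(np.arctan2(M[1,0],M[0,0])),2),"tilt",M[:,2],"F",s["ft_force"],"Ftool",M.T@s["ft_force"],"grip",s["grip_width"],"q",s["joint_positions"])
    return p,M
if __name__=="__main__":
    p,M=st()
    if len(sys.argv)>1:
        t=np.array(list(map(float,sys.argv[1:4])));print("shift mm",M.T@(t-p)*1e3)
E
python3 g.py .632 -.113 .2216
```

```text
t 0.3 p [ 0.1436 -0.6338  0.2222] xang 12.77 tilt [-0.0002  0.0006 -1.    ] F [-1.6238 -0.3206 -0.924 ] Ftool [-1.6545 -0.0456  0.9241] grip 0.9994389719585733 q [ 1.3621  0.3213 -0.0701  1.4509  0.0226  1.3708 -0.0569]
shift mm [ 591.4518 -399.9672    0.8151]
```

```bash
python3 -m crank '[[[28,-19,0,0,1],[28,-19,0,0,1],[28,-19,0,0,1],[28,-19,0,0,1],[28,-19,0,0,1],[28,-19,0,0,1],[28,-19,0,0,1],[28,-19,0,0,1],[28,-19,0,0,1],[28,-19,0,0,1]]]' 20; python3 g.py .632 -.113 .2216
```

```text
time: 1.13
position: [0.3756, -0.3854, 0.2227]
tool_rot: [3.122, 0.349, 0.0]
ft_force: [1.3, -0.0, 0.2]
grip_width: 0.326
grip_force: 0.0
t 1.13 p [ 0.3756 -0.3854  0.2227] xang 12.76 tilt [ 0.0001 -0.0006 -1.    ] F [ 1.3321 -0.0318  0.223 ] Ftool [ 1.2922  0.3254 -0.2229] grip 0.32568764410103856 q [ 1.0279  0.0969 -0.2973  1.721   0.0296  1.3275 -0.6232]
shift mm [ 310.2724 -209.0476    1.0135]
```

```bash
python3 -m crank '[[[31,-21,0,0.05,1],[31,-19,0,0.05,1],[31,-18,0,0.05,1],[31,-16,0,0.05,1],[31,-15,0,0.05,1],[31,-13,0,0.05,1],[31,-12,0,0.05,1],[31,-10,0,0.05,1],[31,-9,0,0.05,1],[0,0,0,0,1]]]' ; python3 g.py .632 -.113 .2216
```

```text
time: 1.97
position: [0.6486, -0.2448, 0.2201]
tool_rot: [-3.118, 0.35, -0.001]
ft_force: [-1.4, 2.0, -0.2]
grip_width: 0.007
grip_force: 0.0
t 1.97 p [ 0.6486 -0.2448  0.2201] xang -12.82 tilt [ 0.0013  0.0042 -1.    ] F [-1.4273  1.9679 -0.1502] Ftool [-1.8283 -1.6016  0.1565] grip 0.007124064113285322 q [ 0.6175  0.4456 -0.4143  1.3197  0.1722  1.4118 -1.5822]
shift mm [ -45.4514 -124.8196   -1.0086]
```

```bash
python3 -m crank '[[[0,0,0,-0.12,1],[0,0,0,-0.12,1],[0,0,0,-0.12,1],[0,0,0,-0.12,1],[0,0,0,-0.12,1],[0,0,0,-0.12,1],[0,0,0,-0.12,1],[0,0,0,-0.12,1],[0,0,0,-0.12,1],[0,0,0,-0.12,1]]]' >/dev/null; python3 -m crank '[[[0,0,0,-0.12,1],[0,0,0,-0.12,1],[0,0,0,-0.12,1],[0,0,0,-0.12,1],[0,0,0,-0.12,1],[0,0,0,-0.12,1],[0,0,0,-0.12,1],[0,0,0,-0.12,1],[0,0,0,-0.12,1],[0,0,0,-0.12,1]]]' >/dev/null;python3 -m crank '[[[0,0,0,-0.12,1],[0,0,0,-0.12,1],[0,0,0,-0.12,1],[0,0,0,-0.12,1],[0,0,0,-0.12,1],[0,0,0,-0.12,1],[0,0,0,-0.02,1],[0,0,0,0,1]]]' >/dev/null; python3 g.py .632 -.113 .2216
```

```text
t 4.3 p [ 0.6434 -0.2491  0.2223] xang 166.76 tilt [-0.0004  0.     -1.    ] F [-0.3446 -0.7362  0.4075] Ftool [ 0.167  -0.7956 -0.4074] grip 0.004076236207767172 q [ 0.9575  0.5761 -0.9547  1.3122  0.4627  1.4813  1.3827]
shift mm [ 42.3169 129.8986   0.715 ]
```

```bash
python3 -m crank '[[[8.4,26,0,0,1],[8.4,26,0,0,1],[8.4,26,0,0,1],[8.4,26,0,0,1],[8.4,26,0,0,1],[0,0,25,0,1],[0,0,25,0,1],[0,0,0,0,1]]]' >/dev/null; python3 g.py .632 -.113 .097
python3 - <<'E'
from h import *
import cv2
p=C["scene"]["pixels"][180:320,200:360,::-1]
cv2.imwrite("pics/a.png",cv2.resize(p,None,fx=4.2,fy=4.2,interpolation=cv2.INTER_CUBIC))
E
```

```text
t 4.97 p [ 0.6294 -0.1125  0.1681] xang 166.81 tilt [-0.0073 -0.0002 -1.    ] F [-0.6658 -0.7669 -1.6972] Ftool [ 0.4613 -0.8955  1.7022] grip 0.0044354943310159125 q [ 0.863   0.5166 -0.9913  1.5181  0.4369  1.3517  1.1735]
shift mm [-3.152   0.2074 71.0598]
```

View pics/a.png

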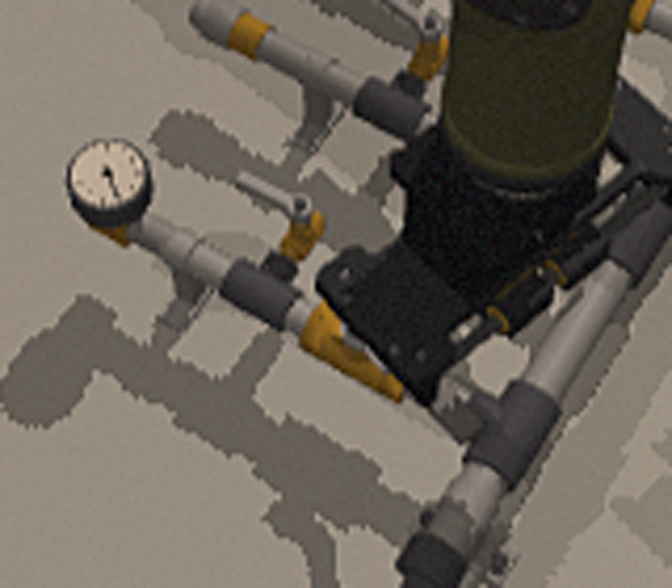

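The fingers hang left of the lever and hide its root. The sleeve end is still visible at about (465,410). I'll descend.

```bash
python3 -m crank '[[[-3,0,15,0,1],[0,0,15,0,1],[0,0,14,0,1],[0,0,14,0,1],[0,0,13,0,1],[0,0,0,0,1]]]' >/dev/null; python3 g.py .632 -.113 .097
```

```text
t 5.57 p [ 0.6331 -0.1134  0.0977] xang 166.89 tilt [-0.0054  0.001  -1.    ] F [-0.046  -0.3343 -0.1084] Ftool [-0.0316 -0.336   0.1083] grip 0.005770982490320519 q [ 0.8385  0.582  -0.9529  1.5842  0.4923  1.2399  1.1395]
shift mm [1.1509 0.1012 0.7013]
```

```bash
python3 -m crank '[[[0,-3,0,0,1],[0,-3,0,0,1],[0,-3,0,0,1],[0,-1,0,0,1],[0,0,0,0,1]]]' >/dev/null; python3 g.py;  python3 -m crank '[[[0,-1,0,0,1],[0,-1,0,0,1],[0,0,0,0,1]]]' >/dev/null; python3 g.py;python3 -m crank '[[[0,-1,0,0,1],[0,-1,0,0,1],[0,0,0,0,1]]]' >/dev/null; python3 g.py
```

```text
t 5.98 p [ 0.6334 -0.1239  0.1022] xang 166.82 tilt [ 0.001  -0.0007 -1.    ] F [-0.3582 -0.1794 -0.0334] Ftool [ 0.3079 -0.2564  0.0331] grip 0.005871490818825337 q [ 0.8555  0.5769 -0.9545  1.5807  0.4906  1.2405  1.1562]
t 6.23 p [ 0.6326 -0.1252  0.1017] xang 166.88 tilt [ 0.0002 -0.0003 -1.    ] F [ 0.4303 -0.104  -0.1997] Ftool [-0.4426 -0.0035  0.1998] grip 0.007079308559004883 q [ 0.858   0.5771 -0.9544  1.5816  0.4904  1.2403  1.1593]
t 6.48 p [ 0.6321 -0.1272  0.1015] xang 166.88 tilt [-0.0001 -0.0002 -1.    ] F [ 0.0794  0.3685 -0.663 ] Ftool [0.0063 0.377  0.6629] grip 0.0017199194059711086 q [ 0.861   0.5771 -0.9541  1.5818  0.4902  1.2401  1.1625]
```

```bash
python3 -m crank '[[[0,0,5,0,1],[0,-1,0,0,1],[0,-1,0,0,1],[0,0,0,0,1]]]' >/dev/null; python3 g.py;  python3 -m crank '[[[0,-1,0,0,1],[0,-1,0,0,1],[0,0,0,0,1]]]' >/dev/null; python3 g.py;python3 -m crank '[[[0,-1,0,0,1],[0,-1,0,0,1],[0,0,0,0,1]]]' >/dev/null; python3 g.py
```

```text
t 6.82 p [ 0.6316 -0.1292  0.0963] xang 166.88 tilt [-0.0004 -0.0001 -1.    ] F [0.1824 0.3121 0.5531] Ftool [-0.1066  0.3453 -0.5533] grip 0.003434398516313687 q [ 0.8622  0.5818 -0.9508  1.5867  0.4942  1.2322  1.163 ]
t 7.07 p [ 0.6312 -0.1312  0.0966] xang 166.87 tilt [ 0.     -0.0003 -1.    ] F [0.0944 0.2523 0.6113] Ftool [-0.0347  0.267  -0.6114] grip 0.00592160765841781 q [ 0.8654  0.5813 -0.9508  1.5866  0.494   1.2322  1.1662]
t 7.32 p [ 0.6308 -0.1329  0.0966] xang 166.88 tilt [ 0.0001 -0.     -1.    ] F [ 0.4318 -0.1192  0.3338] Ftool [-0.4477 -0.0181 -0.3338] grip 0.007651130172819414 q [ 0.8684  0.5811 -0.9508  1.5868  0.4935  1.232   1.1694]
```

```bash
python3 -m crank '[[[0,-1,0,0,1],[0,-1,0,0,1],[0,0,0,0,1]]]' >/dev/null; python3 g.py;  python3 -m crank '[[[0,-1,0,0,1],[0,-1,0,0,1],[0,0,0,0,1]]]' >/dev/null; python3 g.py;python3 -m crank '[[[0,-1,0,0,1],[0,-1,0,0,1],[0,0,0,0,1]]]' >/dev/null; python3 g.py
```

```text
t 7.57 p [ 0.6307 -0.133   0.0966] xang 166.96 tilt [ 0.0008  0.0022 -1.    ] F [1.8462 3.6079 0.5337] Ftool [-0.9846  3.9327 -0.5243] grip 0.0076627377916449035 q [ 0.8707  0.5812 -0.9519  1.5873  0.4918  1.2309  1.1725]
t 7.82 p [ 0.6307 -0.1331  0.0967] xang 167.03 tilt [ 0.0018  0.0044 -1.    ] F [ 3.2262  6.6221 -1.0683] Ftool [-1.6566  7.1723  1.1031] grip 0.00020307291960447546 q [ 0.8731  0.5812 -0.953   1.5876  0.4901  1.2299  1.1757]
t 8.07 p [ 0.6305 -0.1344  0.0967] xang 167.05 tilt [ 0.0023  0.0051 -1.    ] F [ 2.255   7.9616 -1.6735] Ftool [-0.4122  8.2551  1.7194] grip 0.007570989348109744 q [ 0.8758  0.5812 -0.9532  1.5877  0.4895  1.2292  1.1788]
```

```bash
python3 -m crank '[[[-0.7,-3,0,0.04,1],[-0.7,-3,0,0.04,1],[-0.7,-3,0,0.04,1],[-0.7,-3,0,0.04,1],[-0.7,-3,0,0.04,1],[-0.7,-3,0,0.04,1],[-0.7,-3,0,0.04,1],[-0.7,-3,0,0.04,1],[-0.7,-3,0,0.04,1],[-0.7,-3,0,0.04,1]]]' >/dev/null
cat >> g.py <<'E'
    d=p[:2]-P;a=np.arctan2(M[1,0],M[0,0])+np.pi;u=np.array([np.cos(a),np.sin(a)]);t=np.array([u[1],-u[0]])
    print("radial",d@u,"tang",d@t)
E
python3 g.py
```

```text
t 8.9 p [ 0.6242 -0.1632  0.0966] xang 144.07 tilt [-0.0001  0.0066 -1.    ] F [ 0.9905 10.4292  0.1432] Ftool [ 5.3185  9.0265 -0.0749] grip 0.0025458733480301908 q [ 0.8689  0.5495 -0.8707  1.5852  0.4333  1.2141  0.8607]
radial 0.07590625628319103 tang -0.01571992445571324
```

```bash
python3 -m crank '[[[-0.5,-3,0,0.04,1],[-0.5,-3,0,0.04,1],[-0.5,-3,0,0.04,1],[-0.5,-3,0,0.04,1],[-0.5,-3,0,0.04,1],[-0.5,-3,0,0.04,1],[-0.5,-3,0,0.04,1],[-0.5,-3,0,0.04,1],[-0.5,-3,0,0.04,1],[-0.5,-3,0,0.04,1]]]' >/dev/null; python3 g.py
```

```text
t 9.73 p [ 0.6072 -0.1873  0.0966] xang 121.16 tilt [ 0.0023  0.0065 -1.    ] F [ 3.8647  9.6256 -2.3733] Ftool [6.2268 8.2748 2.4447] grip 0.0027958861623707918 q [ 0.874   0.4991 -0.7967  1.6149  0.3707  1.1864  0.5418]
radial 0.07560988071369755 tang -0.017038454195504187
```

```bash
python3 -m crank '[[[0.3,-3,0,0.04,1],[-0.3,-3,0,0.04,1],[-0.3,-3,0,0.04,1],[-0.3,-3,0,0.04,1],[-0.3,-3,0,0.04,1],[-0.3,-3,0,0.04,1],[-0.5,-3,0,0.04,1]]]' >/dev/null; python3 g.py;python3 -m crank '[[[-0.3,-1.5,0,0.02,1],[-0.3,-1.5,0,0.02,1]]]' >/dev/null; python3 g.py
```

```text
t 10.32 p [ 0.5898 -0.1995  0.0967] xang 105.05 tilt [ 0.005   0.0039 -1.    ] F [ 7.6804  6.4238 -4.0223] Ftool [4.1991 9.0613 4.0858] grip 0.0069357957963121514 q [ 0.8787  0.4527 -0.7485  1.6527  0.3252  1.1621  0.3136]
radial 0.07523880220213666 tang -0.01737305067377812
t 10.48 p [ 0.5871 -0.2009  0.0967] xang 102.8 tilt [ 0.0051  0.0038 -1.    ] F [ 7.0735  6.1298 -4.3662] Ftool [4.3985 8.2307 4.4252] grip 0.0075407699789153656 q [ 0.8791  0.446  -0.7419  1.6584  0.3185  1.1592  0.2818]
radial 0.07520773604111193 tang -0.017366121134317507
```

```bash
for i in 1; do python3 -m crank '[[[-0.2,-1.5,0,0.02,1],[-0.2,-1.5,0,0.02,1]]]' >/dev/null; python3 g.py;python3 -m crank '[[[-0.2,-1.5,0,0.02,1],[-0.2,-1.5,0,0.02,1]]]' >/dev/null; python3 g.py; done
```

```text
t 10.65 p [ 0.5844 -0.2021  0.0968] xang 100.51 tilt [ 0.0053  0.0035 -1.    ] F [ 6.9398  5.583  -4.7672] Ftool [4.2109 7.8138 4.8239] grip 0.006316900338360577 q [ 0.8795  0.4391 -0.7354  1.6644  0.312   1.1558  0.2488]
radial 0.07514475714938376 tang -0.017490771277790185
t 10.82 p [ 0.5816 -0.2032  0.0967] xang 98.22 tilt [ 0.0055  0.0033 -1.    ] F [ 8.2873  4.9884 -4.6865] Ftool [3.7405 8.8875 4.7485] grip 0.004959529951982027 q [ 0.8797  0.432  -0.7289  1.6707  0.3054  1.1525  0.2158]
radial 0.07506319245576319 tang -0.01754334862839611
```

```bash
python3 -m crank '[[[-0.2,-1.5,0,0.02,1]]]' >/dev/null; python3 g.py
```

```text
t 10.9 p [ 0.5801 -0.2038  0.0968] xang 97.07 tilt [ 0.0056  0.0031 -1.    ] F [ 6.8546  6.173  -4.8799] Ftool [5.2709 7.5332 4.937 ] grip 0.003730500317191582 q [ 0.8798  0.4284 -0.7256  1.6739  0.3021  1.151   0.1992]
radial 0.07508057936283179 tang -0.017543246081819647
```

```bash
python3 -m crank '[[[-0.2,-1.5,0,0.02,1],[-0.2,-1.5,0,0.02,1]]]' >/dev/null; python3 g.py;python3 -m crank '[[[-0.2,-1.5,0,0.02,1],[-0.2,-1.5,0,0.02,1]]]' >/dev/null; python3 g.py
```

```text
t 11.07 p [ 0.5776 -0.2046  0.0968] xang 94.77 tilt [ 0.0064  0.003  -1.    ] F [11.5994  6.5045 -6.777 ] Ftool [ 5.5004 12.0551  6.8705] grip 0.0020217101508406606 q [ 0.8799  0.4212 -0.7193  1.6803  0.2953  1.1471  0.166 ]
radial 0.07494785856234072 tang -0.017903604944748467
t 11.23 p [ 0.5775 -0.2049  0.097 ] xang 92.53 tilt [ 0.0129  0.0031 -0.9999] F [ 18.0268   6.5327 -11.6455] Ftool [ 5.7023 18.1434 11.8979] grip -0.0014891575285059034 q [ 0.8794  0.4145 -0.7137  1.6861  0.2883  1.1382  0.1327]
radial 0.07445518847454001 tang -0.020701333180109693
```

```bash
python3 -m crank '[[[-0.2,-1.5,0,0.02,1]]]' >/dev/null; python3 g.py
```

```text
t 11.32 p [ 0.5775 -0.205   0.0972] xang 91.42 tilt [ 0.0162  0.003  -0.9999] F [ 22.4173   4.5336 -14.7887] Ftool [ 3.9385 22.2787 15.1638] grip 0.006461405994949948 q [ 0.8791  0.4112 -0.711   1.6888  0.2849  1.1339  0.1163]
radial 0.07421368826661681 tang -0.022139057804516336
```

```bash
python3 -m crank '[[[0,0,0,0,1],[0,0,0,0,1],[0,0,0,0,1]]]' >/dev/null; python3 g.py; python3 -m crank '[[[0,0,0,0,1],[0,0,0,0,1],[0,0,0,0,1],[0,0,0,0,1],[0,0,0,0,1]]]' >/dev/null; python3 g.py
```

```text
t 11.57 p [ 0.5775 -0.2051  0.0973] xang 91.49 tilt [ 0.016   0.0029 -0.9999] F [ 18.8934   4.9621 -12.9275] Ftool [ 4.4382 18.8057 13.2421] grip 0.005340165674302293 q [ 0.879   0.4115 -0.7112  1.6884  0.2853  1.1344  0.1172]
radial 0.07427432217822662 tang -0.02212837454423971
t 11.98 p [ 0.5775 -0.2051  0.0973] xang 91.49 tilt [ 0.0159  0.0029 -0.9999] F [ 19.5768   3.6427 -12.821 ] Ftool [ 3.1014 19.4579 13.1404] grip 0.0054799046808910205 q [ 0.879   0.4115 -0.7112  1.6883  0.2854  1.1345  0.1172]
radial 0.07427901171006226 tang -0.02208997355265215
```

```bash
python3 -m crank '[[[0,-1.2,0,0,1],[0,0,0,0,1],[0,0,0,0,1],[0,0,0,0,1],[0,0,0,0,1],[0,0,0,0,1],[0,0,0,0,1],[0,0,0,0,1]]]' >/dev/null; python3 g.py
```

```text
t 12.65 p [ 0.5775 -0.2051  0.0974] xang 91.5 tilt [ 0.0184  0.0029 -0.9998] F [ 21.9467   3.6848 -14.2057] Ftool [ 3.0752 21.7686 14.6187] grip 0.006014900937612544 q [ 0.8807  0.4095 -0.7118  1.6906  0.284   1.1314  0.1185]
radial 0.07427334438749547 tang -0.022046265072106178
```

```bash
python3 -m crank '[[[0,6,0,0,1],[0,10,0,0,1],[0,8,0,0,1],[0,0,-20,0,1],[0,0,-30,0,1],[0,0,-30,0,1],[0,0,0,-0.11,1],[0,0,0,-0.11,1],[0,0,0,-0.11,1],[0,0,0,-0.11,1]]]' >/dev/null; python3 g.py; python3 -m crank '[[[0,0,0,-0.11,1],[0,0,0,-0.11,1],[0,0,0,-0.11,1],[0,0,0,-0.11,1],[0,0,0,-0.11,1],[0,0,0,-0.11,1],[0,0,0,-0.11,1],[0,0,0,-0.11,1],[0,0,0,-0.11,1],[0,0,0,-0.11,1]]]' >/dev/null; python3 -m crank '[[[0,0,0,-0.09,1],[0,0,0,0,1]]]' >/dev/null;  python3 g.py .447 -.119 .18
python3 - <<'E'
from h import *
import cv2
p=C["scene"]["pixels"][180:320,190:350,::-1]
cv2.imwrite("pics/b.png",cv2.resize(p,None,fx=4.2,fy=4.2,interpolation=cv2.INTER_CUBIC))
E
```

```text
t 13.48 p [ 0.5926 -0.209   0.1768] xang 116.72 tilt [-0.0008 -0.0015 -1.    ] F [ 0.9285 -0.5701 -0.1216] Ftool [-0.9266  0.5733  0.1218] grip 0.005025417187783473 q [ 0.9173  0.4068 -0.7981  1.5474  0.2989  1.314   0.5499]
radial 0.0868831884498361 tang -5.7520876031531704e-05
t 14.48 p [ 0.5926 -0.209   0.1763] xang -175.29 tilt [-0.001  -0.0004 -1.    ] F [ 0.0578 -0.1459  1.0767] Ftool [-0.0445 -0.1505 -1.0767] grip 0.008272188899522215 q [ 1.0606  0.488  -1.019   1.5431  0.4222  1.3487  1.6524]
shift mm [137.686  101.5996  -3.6213]
radial 0.03255823561848647 tang 0.08050685684968664
```

View pics/b.png

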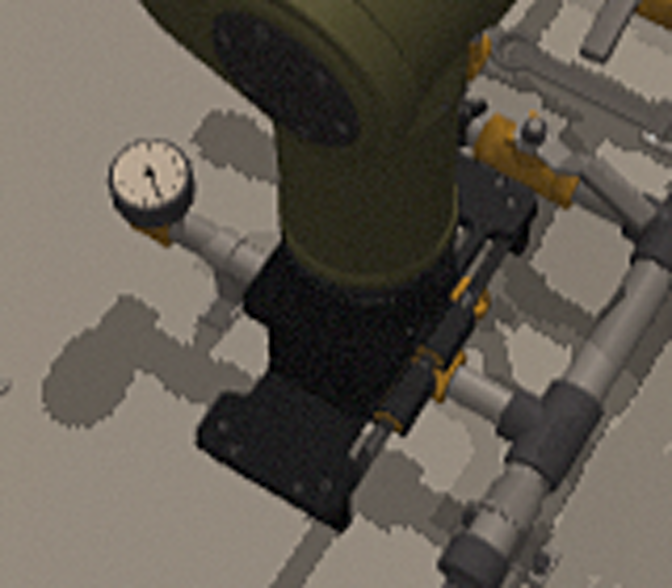

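The gripper hides the valve. The pipe between the valve and the header at (480,395) is now clear of the lever. Next is the bleed cock.

```bash
python3 -m crank '[[[23,17,0,0,1],[23,17,0,0,1],[23,17,0,0,1],[23,17,0,0,1],[23,17,0,0,1],[23,17,0,0,1],[0,0,0,0,1],[0,0,0,0,1]]]' >/dev/null;  python3 g.py .447 -.119 .085;  python3 - <<'E'
from h import *
import cv2
p=C["scene"]["pixels"][180:320,190:350,::-1]
cv2.imwrite("pics/c.png",cv2.resize(p,None,fx=4.2,fy=4.2,interpolation=cv2.INTER_CUBIC))
E
```

```text
t 15.25 p [ 0.4462 -0.1184  0.1775] xang -175.52 tilt [-0.0005 -0.01   -0.9999] F [ 0.1222 -0.3971 -0.099 ] Ftool [-0.091  -0.4044  0.1029] grip 0.0027115149572983837 q [ 1.4608 -0.0503 -1.215   1.9286 -0.0396  1.2289  1.9085]
shift mm [-0.8923  0.2426 92.5044]
radial -0.10597874381748047 tang -0.02135924047933394
```

View pics/c.png

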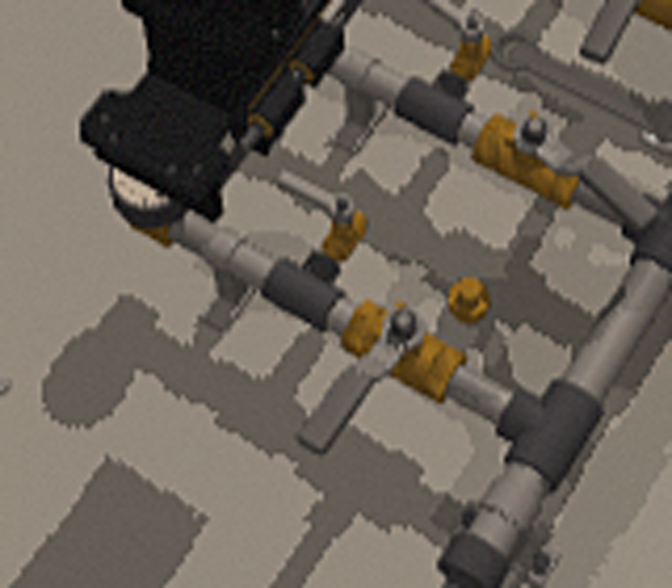

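The long lever now lies across the pipe, with its end at (318,440). The bleed lever is still shut, with its end at (285,183) and its pivot at (343,207).

```bash
python3 -m crank '[[[0,0,13,0,1],[0,0,13,0,1],[0,0,13,0,1],[0,0,0,0,1]]]' >/dev/null;  python3 g.py .447 -.119 .085
```

```text
t 15.68 p [ 0.4463 -0.1166  0.1351] xang -175.36 tilt [-0.0025  0.0079 -1.    ] F [-0.6707  0.0621 -0.2295] Ftool [0.6631 0.1143 0.2317] grip 0.0029696468459755802 q [ 1.4318  0.0621 -1.2383  1.9772  0.0564  1.1487  1.8224]
shift mm [-0.6278 -2.875  50.0786]
radial -0.10568322782283614 tang -0.023437730768243247
```

```bash
python3 -m crank '[[[0,-2.5,12,0,1],[0,0,12,0,1],[0,0,12,0,1],[0,0,12,0,1],[0,0,0,0,1],[0,0,0,0,1]]]' >/dev/null;  python3 g.py .447 -.119 .085
```

```text
t 16.18 p [ 0.4476 -0.1191  0.0893] xang -175.33 tilt [-0.0005  0.0043 -1.    ] F [ 0.2005 -0.3977  0.6042] Ftool [-0.1673 -0.4101 -0.606 ] grip 0.005152058185142092 q [ 1.3577  0.1774 -1.2112  2.025   0.1855  1.0621  1.7128]
shift mm [0.5888 0.1342 4.291 ]
radial -0.10454600618047145 tang -0.02088336020620844
```

```bash
sed -i 's/d=p\[:2\]-P;a=np.arctan2(M\[1,0\],M\[0,0\])+np.pi/d=p[:2]-B;a=np.arctan2(M[1,0],M[0,0])/' g.py; python3 -m crank '[[[0,0,4,0,1],[0,3,0,0,1],[0,3,0,0,1],[0,2,0,0,1],[0,0,0,0,1]]]' >/dev/null;  python3 g.py; python3 -m crank '[[[0,1,0,0,1],[0,1,0,0,1],[0,0,0,0,1]]]' >/dev/null;  python3 g.py;python3 -m crank '[[[0,1,0,0,1],[0,1,0,0,1],[0,0,0,0,1]]]' >/dev/null;  python3 g.py
```

```text
t 16.6 p [ 0.4467 -0.1113  0.0859] xang -175.3 tilt [ 0.0004 -0.0008 -1.    ] F [ 0.4569  0.3881 -0.4168] Ftool [-0.487   0.3497  0.4167] grip 0.005276652489571889 q [ 1.3467  0.1723 -1.2167  2.0361  0.1871  1.0523  1.6943]
radial 0.03562838482551424 tang -0.016380436841852756
t 16.85 p [ 0.4464 -0.1098  0.0857] xang -175.34 tilt [ 0.0001 -0.0006 -1.    ] F [-0.2832  0.9435  0.5908] Ftool [ 0.2056  0.963  -0.5913] grip 0.008868533654407951 q [ 1.3457  0.1708 -1.2178  2.0375  0.1854  1.0518  1.692 ]
radial 0.03585671562054492 tang -0.014881148916350796
t 17.1 p [ 0.4463 -0.1093  0.0857] xang -175.39 tilt [ 0.0004 -0.0021 -1.    ] F [ 0.3373 -4.572   0.1403] Ftool [ 0.0311 -4.5846 -0.1305] grip 0.004298302242223336 q [ 1.345   0.1689 -1.2185  2.0385  0.1852  1.0511  1.6897]
radial 0.03584774695494988 tang -0.014376786272275215
```

```bash
python3 -m crank '[[[0.6,1.8,0,0.05,1],[0.6,1.8,0,0.05,1],[0.6,1.8,0,0.05,1],[0.6,1.8,0,0.05,1],[0.6,1.8,0,0.05,1],[0.6,1.8,0,0.05,1],[0.6,1.8,0,0.05,1],[0.6,1.8,0,0.05,1],[0.6,1.8,0,0.05,1],[0.6,1.8,0,0.05,1]]]' >/dev/null;  python3 g.py
```

```text
t 17.93 p [ 0.4425 -0.0906  0.0856] xang 155.81 tilt [-0.0007 -0.0016 -1.    ] F [-0.7681 -4.5747  1.4099] Ftool [-1.1737 -4.4903 -1.4018] grip 0.006462226723446396 q [ 1.2735  0.1188 -1.1635  2.0552  0.1282  1.0433  1.1963]
radial 0.03566274184677437 tang -0.014324195593852928
```

Tracking well.

```bash
python3 -m crank '[[[0.6,1.8,0,0.05,1],[0.6,1.8,0,0.05,1],[0.6,1.8,0,0.05,1],[0.6,1.8,0,0.05,1],[0.6,1.8,0,0.05,1],[0.6,1.8,0,0.05,1],[0.6,1.8,0,0.05,1],[0.6,1.8,0,0.05,1],[0.6,1.8,0,0.05,1],[0.6,1.8,0,0.05,1]]]' >/dev/null;  python3 g.py;python3 -m crank '[[[0.6,1.8,0,0.05,1],[0.6,1.8,0,0.05,1],[0.6,1.8,0,0.05,1],[0.6,1.8,0,0.05,1],[0.6,1.8,0,0.05,1],[0.6,1.8,0,0.05,1]]]' >/dev/null;  python3 g.py
```

```text
t 18.77 p [ 0.4477 -0.0723  0.0854] xang 127.18 tilt [-0.0026 -0.0011 -1.    ] F [-2.8951 -3.1801  2.8508] Ftool [-0.7823 -4.2362 -2.8399] grip 0.0042463344751774755 q [ 1.1834  0.1184 -1.1148  2.0505  0.1243  1.0447  0.6573]
radial 0.03581727826188162 tang -0.014454435337110369
t 19.27 p [ 0.4547 -0.0633  0.0852] xang 110.0 tilt [-0.0038 -0.0003 -1.    ] F [-3.712  -2.5149  2.995 ] Ftool [-1.0909 -4.3593 -2.9799] grip 0.008349792466819259 q [ 1.122   0.1346 -1.0812  2.038   0.1376  1.048   0.324 ]
radial 0.0360388737469271 tang -0.014748601639206296
```

Now at about 1.3 rad. I'll use finer steps to find the stop.

```bash
python3 -m crank '[[[0.4,1.4,0,0.04,1],[0.4,1.4,0,0.04,1],[0.4,1.4,0,0.04,1]]]' >/dev/null;  python3 g.py;python3 -m crank '[[[0.4,1.4,0,0.04,1],[0.4,1.4,0,0.04,1]]]' >/dev/null;  python3 g.py;python3 -m crank '[[[0.4,1.4,0,0.04,1],[0.4,1.4,0,0.04,1]]]' >/dev/null;  python3 g.py
```

```text
t 19.52 p [ 0.4581 -0.0603  0.0851] xang 103.17 tilt [-0.0044  0.0004 -1.    ] F [-4.0198 -1.2957  2.8495] Ftool [-0.342  -4.2212 -2.8323] grip 0.0047297537742572475 q [ 1.0968  0.143  -1.0661  2.0314  0.1441  1.0496  0.1922]
radial 0.03612566059868656 tang -0.014962760725939404
t 19.68 p [ 0.4605 -0.0586  0.085 ] xang 98.59 tilt [-0.0048  0.0009 -1.    ] F [-4.4266 -0.2733  2.7911] Ftool [ 0.3953 -4.4305 -2.7702] grip 0.007526867367200824 q [ 1.08    0.149  -1.0554  2.0265  0.1485  1.0508  0.1044]
radial 0.036153323082771804 tang -0.015148807309976642
t 19.85 p [ 0.4619 -0.0573  0.0848] xang 94.02 tilt [-0.0078  0.0009 -1.    ] F [-10.8433  -0.5825   7.7475] Ftool [  0.1903 -10.9171  -7.663 ] grip 0.008658812038317913 q [ 1.0631  0.1549 -1.0443  2.0219  0.1532  1.0544  0.0171]
radial 0.03605643408987709 tang -0.016506348904523207
```

```bash
python3 -m crank '[[[0,1,0,0,1],[0,1,0,0,1],[0,0,0,0,1]]]' >/dev/null;  python3 g.py;python3 -m crank '[[[0,1,0,0,1],[0,1,0,0,1],[0,0,0,0,1],[0,0,0,0,1],[0,0,0,0,1],[0,0,0,0,1]]]' >/dev/null;  python3 g.py
```

```text
t 20.1 p [ 0.4619 -0.0573  0.0843] xang 94.13 tilt [-0.0122  0.0006 -0.9999] F [-11.3214  -0.6742   7.4646] Ftool [  0.1548 -11.4305  -7.326 ] grip 0.003927147521483512 q [ 1.0587  0.1614 -1.0429  2.0188  0.1595  1.0588  0.0133]
radial 0.03606541506053669 tang -0.016408004615044394
t 20.6 p [ 0.4621 -0.0573  0.0839] xang 94.12 tilt [-0.0162  0.0003 -0.9999] F [-15.8309  -0.5781  11.5169] Ftool [  0.5776 -16.0152 -11.2593] grip -0.00014878830347479213 q [ 1.0544  0.1673 -1.0416  2.0158  0.1652  1.063   0.0076]
radial 0.03608175826137005 tang -0.01629202478941445
```

```bash
python3 -m crank '[[[0,-6,0,0,1],[0,-7,0,0,1],[0,0,-15,0,1],[0,0,-30,0,1],[0,0,-30,0,1],[0,0,-30,0,1],[0,0,0,0,1]]]' >/dev/null;  python3 g.py .45 -.30 .22
```

```text
t 21.18 p [ 0.46   -0.0585  0.1959] xang 94.15 tilt [ 0.0093 -0.0038 -0.9999] F [ 0.8951 -0.3022  0.4841] Ftool [-0.3684  0.8752 -0.4746] grip 0.006256829434174569 q [ 1.1648 -0.0691 -1.0415  1.9076 -0.0599  1.2598  0.2147]
shift mm [-240.2292  -27.2007  -23.3177]
radial 0.03500727682962798 tang -0.018459251198363766
```

```bash
python3 -m crank '[[[-24,-1,-3,0,1],[-24,-1,-3,0,1],[-24,-1,-3,0,1],[-24,-1,-3,0,1],[-24,-1,-3,0,1],[-24,-1,-3,0,1],[-24,-1,-3,0,1],[-24,-1,0,0,1],[-24,-1,0,0,1],[0,0,0,0,1]]]' >/dev/null;  python3 g.py;  python3 - <<'E'
from h import *
import cv2
f=lambda n,x,y:cv2.resize(C[n]["pixels"][y:y+140,x:x+130,::-1],None,fx=3,fy=3,interpolation=cv2.INTER_CUBIC)
cv2.imwrite("pics/d.png",np.hstack([f("scene",210,180),f("top",220,130)]))
E
```

```text
t 22.02 p [ 0.4617 -0.2802  0.2108] xang 93.75 tilt [ 0.0007 -0.0004 -1.    ] F [-1.2661 -0.9961 -0.4302] Ftool [-0.911  -1.3288  0.4297] grip 0.005131285775853175 q [ 1.2927  0.1714 -0.8746  1.7179  0.1358  1.3146  0.4563]
radial -0.18647637275987677 tang -0.031454594161710474
```

View pics/d.png

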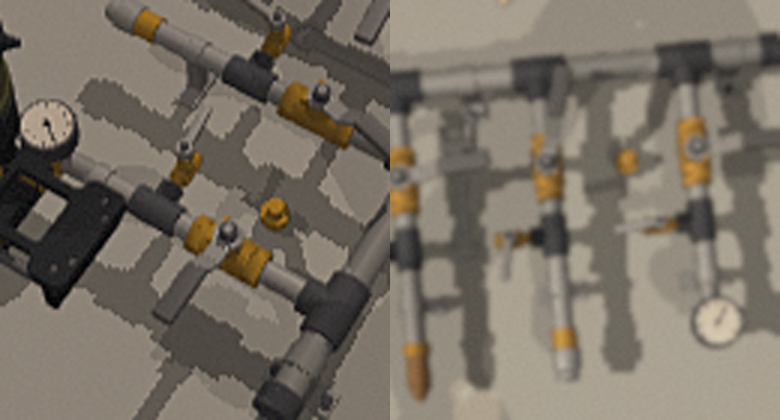

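The long lever lies across the pipe, at left (165,310) and right (740,140). The bleed lever points out to the left, at left (205,110) and right (630,226). The other branches are unchanged and the arm is clear.

```bash
python3 -c "
from bench import job
print(job.close_job())"
```

```text
the job is handed in; nothing more can be done
None
```

The gauge branch's ball valve is shut: the lever was held on its stop at about 19–22 N for over a second. Its bleed cock was then swung open to its stop, and the job was handed in at about 22 s with the arm clear and nothing else touched.

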